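# Set a percussion rack to its marks: tune the rotary drum, bring the cowbell clamp home

### The arm

A 6-joint arm with a two-finger parallel gripper is mounted at the origin on the work surface. World frame = base frame: x ahead of the robot, y to its left, z up, the work surface at z = 0. Lengths are in m, angles in degrees, forces in N, time in s.
With the tool pointing down it reaches from about 0.35 to 0.875 m from the base axis. Payload 4.2 kg.
Tool frame: the origin (TCP) lies on the centre line of the jaws, within the pads' length; the fingertips stand 25 mm ahead of it and the grasp point (between the pads) lies 6 mm ahead of it; y points along the fingers, z is the direction in which the jaws open and shut, and the axes are right-handed (so a half turn about y gives the same grasp; the last joint's range is limited). The gripper opens to 87 mm and grips with 3 to 60 N. Pads are 19 mm wide; open, the fingers measure 117 mm over their backs; the gripper's body (75 mm by 190 mm) begins 51 mm behind the grasp point.
Start: joints at [-60.355, 22.042, 0.453, 0, -68.411, -14.817], TCP at [0.16, -0.604, 0.248] pointing down, gripper open.
Joint ranges: [-179.83, 179.83], [-69.29, 118.12], [-61.27, 80.66], [-181.25, 117.63], [-171.15, -9.14], [-177.46, 177.46]. Speed limits (degrees/s): [159.86, 159.86, 180, 180, 180, 180].

### API

Orientations are given as a 3x3 rotation matrix whose columns are the frame's x, y, z axes.
In Python, from rig import monitor, viewer, manip gives the robot as it stands.
- The arm moves only by the tool drive_tool, never from a script. Its argument "deltas" is a list of rows, each a list of 7 numbers: the turn, a rotation vector about the tool's x, y, z in degrees, then the shift along the tool's x, y, z in m, then the closure, from -1 (fully open) to 1 (shut). A call has 1 to 8 rows; each row is the pose to reach, as a shift and turn from the pose commanded when the call began, along the tool's axes at that moment; what a row does not reach only later rows make up. A row lasts 1/10 s, in which the tool goes at most 50 mm and 8.59 degrees, less where a joint would pass 70% of its speed; a pose out of reach is approached as far as the arm can. A call with a gripper value outside its range is refused whole. The fingers move at their own pace and stop on an object; "newtons" is the grip in N (left out, the last holds). Time passes only in rows, so rows that repeat a pose let the fingers close. It gives the time, the measured TCP pose, the force and the opening at its end, in the units of the state.
- monitor.observe(): the state, without advancing time (a new reading comes with each control period).
- viewer.camera(name): name is "scene" or "side" or "wrist"; returns (picture, depth): 480x640x3 uint8, red, green, blue; 480x640 float32, m along the optical axis (not along the pixel's ray), 0 where there is no reading.
- viewer.get_calibration(name): a dict with "mtx" (3x3 intrinsics, pixels), "dist_coeffs" ([k1, k2, p1, p2, k3] as OpenCV has them; the pictures are not rectified), "position" and "rotation" of the camera in the world. Camera axes: x right, y down, z forward; pixel columns grow to the right and rows downward; lengths in m; the calibration is good to about 2 mm. A picture is of the moment at which its call begins: read the wrist's pose just before it. get_calibration takes no time and is no camera call; for the wrist camera it gives the pose at the moment of the call.
- manip.hand_in(): hands the job in, once; it reports no verdict.
The state is a dict: "t": time; "q": joint angles; "joint_velocities": joint speeds; "tau": joint torques, N m; "tool_pos": TCP position; "eef_rot": TCP orientation; "ft_force": force on the tool from outside, world axes, zero at the start; "moment": the same for the moment, N m; "width": finger opening in m.
Only numpy, scipy, OpenCV 4.12 (cv2) and the standard library are available. Lean on these libraries where they do the work, as an engineer would, in place of code of your own. Each camera call takes 0.05 s, during which the arm holds its last target. There are 200 camera calls.

### The job

Set this small percussion rack up to its marks. First tune the tilted drum: take it by its rim and turn it until the engraved line on the rim faces the fixed pointer. Then bring the cowbell in: swing its clamp's locking lever fully open towards you, slide the clamp along the curved bar until it is right up against the memory lock (the collar near the drum) and swing the lever fully back to lock it, leaving the drum on its mark and the other things on the bench where they lie.

Things in the scene. Friction and masses are not known exactly. Their poses are not given: they have to be found in the camera images.
- rack: Fixed drum rack on two T-legs: a level bent steel tube, 32 mm thick, axis 100 mm above the bench, curved to a radius of 500 mm about the point x = -0.5, y = 0 of this frame. Origin on the bench under the bar's middle; x points level away from the robot, y left along the bar, z up. The drum stands on its right part, the cowbell clamp rides on its left part.
- skin (a point): Rotary-tuned drum: white skin in a steel hoop on a central spindle, face tilted 28 degrees from level towards the robot (-x of the rack). Point: centre of the skin, on its surface, 226 mm above the bench. z: spindle axis, out of the skin; -y points to the engraved line (the frame turns with the drum). The skin is firm. Six lugs outside the hoop, to 105 mm from the axis, stay below skin level.
- mark (a point): The engraved line: the only dark radial groove, 8 mm wide, across the hoop's top and down its sides. Point: top of the hoop, mid-wall, 87.5 mm from the spindle axis. The hoop is a plain round wall of 184 mm outer diameter, 9 mm thick, standing 16 mm above the skin all round, free to be pinched from above (one finger over the skin, one outside).
- pointer_tip (a point): Tip of the fixed pointer: a steel cone on a bent 9 mm rod, pointing inward at the hoop from the drum's right-hand side, ending 4 mm outside the hoop and 8 mm above skin level. The rod stands 120 mm from the spindle axis; keep fingers 30 mm off it.
- drum (a joint): Turn of the drum about its spindle, rad: 0 when the line faces the pointer, growing anticlockwise as seen looking at the skin. It starts negative (line on the robot's side of the drum), so it is turned anticlockwise. Light friction, about 3 N at the hoop; it stays where it is left.
- clamp_neck (a point): Neck of the clamp, to be held from above: a 40 x 40 mm aluminium block, its sides along and across the bar, from 28 to 61 mm above the bar's axis; above it stands the lever's hub (26 mm wide, to 86 mm), with the lever. Point: inside the neck, over the bar, 46 mm above the bar's axis; x outward from the curve's centre, y left along the bar, z up (the frame follows the bend).
- cowbell (a point): The clamp below its neck is an aluminium block round the bar, 54 mm along it, 50 mm across, 28 mm up and down from the bar's axis. It carries at its outer side, on a short rod, a dark steel cowbell, 150 mm long along the bar, that does not rise above the bottom of the neck by more than 10 mm. Point: middle of the cowbell.
- memory_lock (a point): The memory lock: a split collar, 22 mm wide, 48 mm in diameter, fixed on the bar just left of the drum. Point: on the bar's axis in the collar's left face; this face is the stop for the clamp, whose middle is then 27 mm to the left of it along the bar. The clamp takes about 5 N to slide along the bar, follows its bend and stays where it is left.
- lever (a joint): Swing of the clamp's locking lever about its upright pivot, rad: 0 locked (it points left along the bar), 1.57 fully open (it points across the bar, towards the robot); it loosens anticlockwise from above. Stops at both ends; about 1.5 N at the grip; stays where it is left; rides with the clamp.
- lever_pivot (a point): Pivot axis of the locking lever at the lever's height, straight above the neck, 76 mm above the bar's axis.
- lever_grip (a point): The locking lever: a level black round bar, 14 mm thick, ending in a 22 mm ball 97 mm from the pivot. Point: in the bar, 60 mm out from the pivot, 176 mm above the bench, good to pinch or push; y points along the lever to its ball, z up. 40 mm and more free below it.
- stick_a: Drumstick, wood, 400 mm long, 14 mm thick, lying on the bench; origin under its middle. Leave alone.
- stick_b: The second drumstick, same. Leave alone.
- splash: Small brass cymbal, 203 mm in diameter, 29 mm high, lying on the bench; origin under its centre. Leave alone.
- tape_roll: Roll of parcel tape, 104 mm in diameter, 48 mm high, lying flat; origin under its centre. Leave alone.
- wood_block: Wooden temple block with a slot, 62 x 170 x 50 mm; origin under its centre. Leave alone.
- screwdriver: Screwdriver lying on the bench; origin under its middle. Leave alone.
- jar: Glass jar, 68 mm in diameter, 85 mm tall; origin under its centre. Leave alone.
- practice_pad: Round practice pad, plywood with a black rubber face, 160 mm in diameter, 24 mm high; origin under its centre. Leave alone.

How it is judged (in metres and radians):
On the way, in this order (a step that is already met when the one before it is completed fails the run):
1. the drum is turned until its line faces the pointer, and rests there (value of joint drum between -0.07 and 0.07 rad and velocity of joint drum between -0.05 and 0.05 rad/s), for 0.3 s.
2. the clamp's lever is swung open while the clamp is still where it was, out along the bar (value of joint lever above 1.1 rad and horizontal distance between clamp_neck and memory_lock above 0.1 m), for 0.2 s.
3. the clamp, with its lever open, is slid along the bar against the memory lock (value of joint lever above 1.1 rad and horizontal distance between clamp_neck and memory_lock below 0.033 m), for 0.2 s.
4. the lever is swung back to lock the clamp at the memory lock (value of joint lever below 0.2 rad and horizontal distance between clamp_neck and memory_lock below 0.033 m), for 0.2 s.
At the end, for the whole second after the job is handed in: The engraved line faces the pointer within 0.07 rad (about 6 mm at the hoop) and the drum is at rest; the clamp is against the memory lock, with a gap of less than 6 mm (its middle within 33 mm of the collar's left face); its lever is locked (joint below 0.2 rad) (all of step 1 and all of step 4); the robot touches nothing.
It fails at once if another thing on the bench is moved by more than 30 mm (distance of any of stick_a, stick_b, splash, tape_roll, wood_block, screwdriver, jar, practice_pad from where it was at the start of the episode above 0.03 m).
It also fails if it takes over 72 s, if anything falls off the work surface, if the arm or the gripper's body presses on something with over 40 N, if the wrist force passes 120 N, or if a joint passes its speed limit or range.

## Working session

There is one attempt and no reset: what is moved stays moved. The work goes in short steps, Python scripts to look and compute and a tool call to move; the robot and the scene stay as the last step left them, time stands still between calls to the robot, and variables do not carry over. Pictures are saved under pics/ and viewed, about 8 in all and at most 12, crops included, and the job is handed in when it is done.

Besides the shell and the picture viewer there is one more tool, called after "Emit:" as name(argument=value, ...) on one line, values as JSON. drive_tool: Moves the arm, as the interface text tells. Its arguments: {"type":"object","properties":{"deltas":{"type":"array","items":{"type":"array","items":{"type":"number"}}},"newtons":{"type":"number"}},"required":["deltas"]}

```bash
ls; mkdir -p pics
python3 - <<'E'
from rig import monitor, viewer
import cv2,numpy as np
s=monitor.observe()
print({k:np.round(v,3).tolist() for k,v in s.items()})
for n in("scene","side"):
    p,d=viewer.camera(n); np.savez(f"pics/{n}0.npz",p=p,d=d,**viewer.get_calibration(n))
    cv2.imwrite(f"pics/{n}0.png",p[...,::-1])
    c=viewer.get_calibration(n); print(n,{k:np.round(v,3).tolist() for k,v in c.items()})
E
```

```text
pics
{'t': 0.0, 'q': [-60.355, 22.09, 0.38, -0.029, -68.41, -14.818], 'joint_velocities': [-0.017, 0.049, 0.081, 0.0, 0.008, -0.078], 'tau': [0.0, -39.066, 18.74, 4.22, 0.011, -0.0], 'tool_pos': [0.16, -0.604, 0.246], 'eef_rot': [[0.967, -0.001, -0.256], [0.256, 0.002, 0.967], [-0.0, -1.0, 0.002]], 'ft_force': [0.475, 0.608, 0.021], 'moment': [0.017, 0.019, -0.037], 'width': 0.087}
scene {'mtx': [[457.591, 0.0, 316.339], [0.0, 457.591, 239.319], [0.0, 0.0, 1.0]], 'dist_coeffs': [-0.052, 0.0, 0.0, 0.0, 0.0], 'position': [1.164, 0.544, 0.718], 'rotation': [[-0.728, 0.381, -0.57], [0.685, 0.422, -0.594], [0.014, -0.823, -0.568]]}
side {'mtx': [[459.349, 0.0, 310.783], [0.0, 459.349, 239.678], [0.0, 0.0, 1.0]], 'dist_coeffs': [0.022, 0.0, 0.0, 0.0, 0.0], 'position': [0.544, 0.599, 0.681], 'rotation': [[-0.998, -0.045, 0.033], [-0.054, 0.639, -0.768], [0.014, -0.768, -0.64]]}
```

View pics/scene0.png

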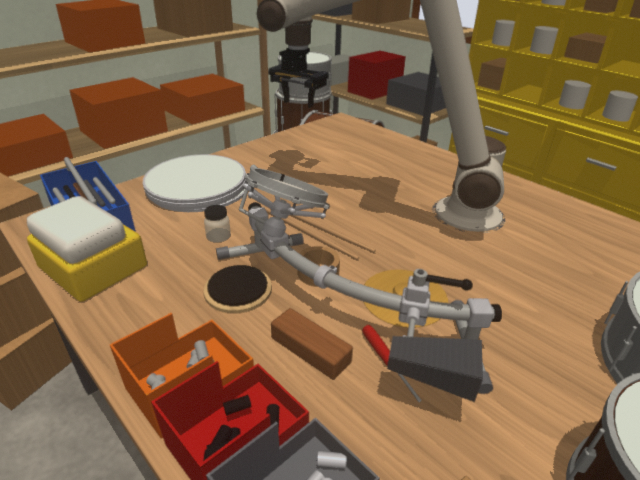

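View pics/side0.png

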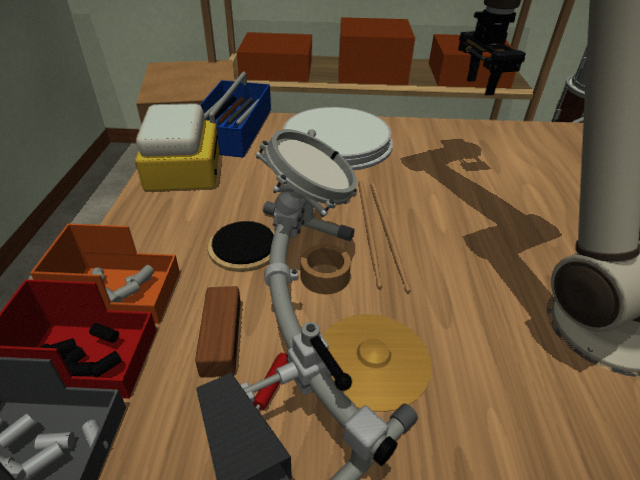

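The scene view shows the drum at (288,190), collar at (320,272), and clamp at (415,300). The side view shows the skin at (312,165) with a dark groove near (333,155), and the lever from (312,335) to (343,380). Next I'll zoom in on the drum and lever.

```bash
cat > h.py <<'E'
import numpy as np,cv2
def load(n):
    return dict(np.load(f"pics/{n}.npz"))
def cloud(z):
    h,w=z['d'].shape
    uv=np.stack(np.meshgrid(np.arange(w),np.arange(h)),-1).reshape(-1,1,2).astype(float)
    r=cv2.undistortPoints(uv,z['mtx'],z['dist_coeffs']).reshape(h,w,2)
    P=np.dstack([r,np.ones((h,w))])*z['d'][...,None]
    return P@z['rotation'].T+z['position']
def ray(z,u,v):
    r=cv2.undistortPoints(np.array([[[u,v]]],float),z['mtx'],z['dist_coeffs']).ravel()
    return z['position'],z['rotation']@np.array([*r,1.])
def onz(z,u,v,h):
    o,d=ray(z,u,v); return o+d*(h-o[2])/d[2]
def proj(z,P):
    P=np.atleast_2d(P).astype(float); R=z['rotation'].T
    return cv2.projectPoints(P,cv2.Rodrigues(R)[0],-R@z['position'],z['mtx'],z['dist_coeffs'])[0].reshape(-1,2)
E
python3 - <<'E'
from h import *
a=load("side0");P=cloud(a)
im=a['p'][...,::-1]
A=cv2.resize(im[115:215,250:370],None,fx=5,fy=5,interpolation=cv2.INTER_CUBIC)
cv2.imwrite("pics/crop1.png",A)
# skin
m=np.zeros(a['d'].shape,bool); m[150:180,295:335]=1
p=P[m&(a['d']>0)]
c=p.mean(0);n=np.linalg.svd(p-c)[2][2];n*=np.sign(n[2]);print("skin",c,n,"tilt",np.degrees(np.arccos(n[2])),"dir",np.degrees(np.arctan2(n[1],n[0])),np.std((p-c)@n))
for nm in("side0","scene0"):
    z=load(nm);Q=cloud(z).reshape(-1,3)
    m=(Q[:,2]>.09)&(Q[:,2]<.3)&(Q[:,0]>.3)&(Q[:,0]<1)&(abs(Q[:,1])<.5)
    print(nm,m.sum()); 
    # height of plane
    t=Q[(abs(Q[:,2])<.02)&(Q[:,0]>.3)&(Q[:,0]<.9)&(abs(Q[:,1])<.4)];print("table z",np.median(t[:,2]))
    # tube tops 
    b=Q[(Q[:,2]>.108)&(Q[:,2]<.12)&(Q[:,0]>.3)&(Q[:,0]<1)&(abs(Q[:,1])<.5)]
    np.save(f"pics/b_{nm}.npy",b)
    H=np.histogram2d(b[:,0],b[:,1],bins=[np.arange(.4,.9,.025),np.arange(-.5,.5,.05)])[0].astype(int)
    print(H)
E
```

```text
skin [ 0.57153003 -0.17674634  0.22417812] [-0.46475304 -0.07481025  0.88227436] tilt 28.08205341386 dir -170.85566783164344 0.003875327253595823
side0 26067
table z 0.0008045722590578341
[[  0   0   0   0   0   0   0   0   0   0   0   0   0   0   0   0   0   0
    0]
 [  0   0   0   0   0   0   0   0   0   0   0   0   0   0   0   0  35   0
    0]
 [  0   0   0   0   0   0   0   0   0   0   0   0   0   0   0  34 348   0
    0]
 [  0   0   0   0   0   0   0   0   0   0   0   0   0   0   0  73 138   0
    0]
 [  0   0   0   0   0   0   0   0   0   0   0   0   0   0  84 421  23   0
    0]
 [  0   0   0   0   0   0   0   0   0   0   0   0   0   0 395  71   0   0
    0]
 [  0   0   0   0   0   0   0   0   0   0   0   0   0   0 107   0   2   0
    0]
 [  0   0   0   0   0  10  17   2   0   2  12  27 265  69 207   0  24   0
    0]
 [  0   0   0   0   0   7   4 101  51  56 181 307 183   1 176   0   0   0
    0]
 [  0   0   0   0   0   0   0 140 191 157 161  50   0   0 147  40   0   0
    0]
 [  0   0   0   0   0   0   0   9   0   0   1   0   0   0  36   0   0   0
    0]
 [  0   0   0   0   0
[... 1510 characters left out ...]
  16   0   0   2   0   0   0   6   1  48 156
    0]
 [  0   0   0   0   0   0   0   0   0   0   0   0   0   0  26  76 127   0
    0]
 [  0   0   0   0   0   0   0   0   0   0   0   0   0   0   2  97   0   0
    0]
 [  0   0   0   0   0   0   0   0   0   0   0   0   0   0   0   0   0   0
    0]
 [  0   0   0   0   0   0   0   0   0   0   0   0   0   0   0   0   0   0
    0]
 [  0   0   0   0   0   0   0   0   0   0   0   0   0   0   0   0   0   0
    0]
 [  0   0   0   0   0   0   0   0   0   0   0   0   0   0   0   0   0   0
    0]
 [  0   0   0   0   0   0   0   0   0   0   0   0   0   0   0   0   0   0
    0]
 [  0   0   0   0   0   0   0   0   0   0   0   0   0   0   0   0   0   0
    0]]
```

View pics/crop1.png

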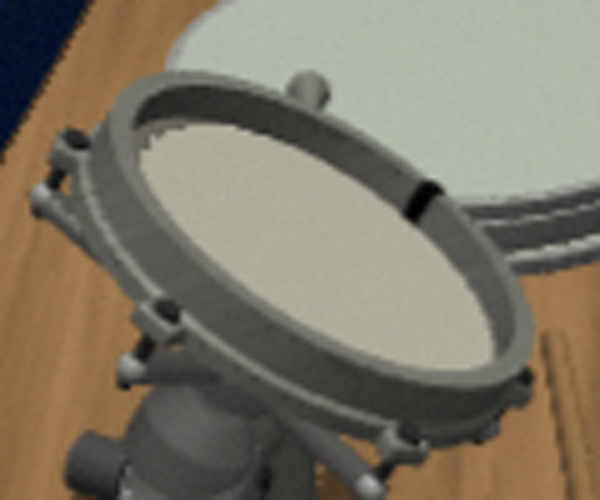

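The crop shows the groove at (336,153) in the full side image, with the pointer's bend behind the hoop at (312,133). Next is the geometry.

Run:
```python
from h import *
from scipy.optimize import least_squares as ls
B=[]
for nm in("side0","scene0"):
    b=np.load(f"pics/b_{nm}.npy");B.append(b[(b[:,2]>.112)&(b[:,2]<.118)])
b=np.vstack(B)
# robust circle fit r=.5, initial centre guess
f=lambda c:np.hypot(b[:,0]-c[0],b[:,1]-c[1])-.5
r=ls(f,[.13,-.05],loss='cauchy',f_scale=.004);C=r.x
print("curve centre",C,"inl",(abs(f(C))<.008).sum(),len(b), [np.round(ls(lambda c:np.hypot(q[:,0]-c[0],q[:,1]-c[1])-.5,C,loss='cauchy',f_scale=.004).x,4) for q in B])
for nm in("side0","scene0"):
    a=load(nm);P=cloud(a);hsv=cv2.cvtColor(a['p'],cv2.COLOR_RGB2HSV)
    c=np.array([.5715,-.1767,.224]);n=np.array([-.4648,-.0748,.882])
    for _ in range(5):
        v=P-c;h=v@n;rr=np.linalg.norm(v-h[...,None]*n,axis=-1)
        m=(a['d']>0)&(rr<.085)&(abs(h)<.006)
        if nm=="side0":m&=hsv[...,2]>150
        p=P[m];q=p.mean(0);n=np.linalg.svd(p-q)[2][2];n*=np.sign(n[2])
        c=c-n*((c-q)@n)
        v=P-c;h=v@n;rr=np.linalg.norm(v-h[...,None]*n,axis=-1)
        t=P[(a['d']>0)&(abs(h-.016)<.003)&(rr<.1)&(rr>.075)]
        e1=np.array([n[2],0,-n[0]]);e1/=np.linalg.norm(e1);e2=np.cross(n,e1)
        X=np.c_[(t-c)@e1,(t-c)@e2]
        o=ls(lambda s:np.hypot(X[:,0]-s[0],X[:,1]-s[1])-.0875,[0,0],loss='cauchy',f_scale=.003).x
        c=c+o[0]*e1+o[1]*e2
    print(nm,m.sum(),len(t),"c",c,"n",n,"tilt",np.degrees(np.arccos(n[2])),"yaw",np.degrees(np.arctan2(-n[1],-n[0])))
    rack=[c[0]-C[0],c[1]-C[1]];print(" drum polar from curve centre: r",np.hypot(*rack),"ang",np.degrees(np.arctan2(rack[1],rack[0])))
    if nm=="side0":
        S=c;N=n
a=load("side0")
yaw=np.arctan2(-N[1],-N[0]);N=np.array([-np.cos(yaw)*np.sin(np.radians(28)),-np.sin(yaw)*np.sin(np.radians(28)),np.cos(np.radians(28))])
def onpl(u,v,h):
    o,d=ray(a,u,v);return o+d*(((S+h*N-o)@N)/(d@N))
ys=np.array([-np.sin(yaw),np.cos(yaw),0]);xs=np.cross(ys,N)  # xs: along slope up, away
for nm,u,v,h in(("mark",336.2,152.3,.016),("ptr",311.8,133,.008)):
    w=onpl(u,v,h)-S;print(nm,w,"r",np.hypot(w@xs,w@ys),"ang from -y ccw",np.degrees(np.arctan2(w@xs,-(w@ys))))
g=np.indices((480,640));dk=(a['p'].max(-1)<45)&(g[0]>145)&(g[0]<165)&(g[1]>325)&(g[1]<345)
print(np.c_[g[1][dk],g[0][dk]].tolist())
```

```text
curve centre [ 0.13498726 -0.06148763] inl 2730 6005 [array([ 0.1335, -0.0605]), array([ 0.1362, -0.0613])]
side0 1832 869 c [ 0.57872768 -0.16454205  0.22697626] n [-0.46829793 -0.04309923  0.88251884] tilt 28.052281271559355 yaw 5.2583345185932515
 drum polar from curve centre: r 0.4555499610541486 ang -13.0746175699029
scene0 269 1 c [ 0.56917961 -0.16460705  0.23375343] n [-0.51852609 -0.10462263  0.84863702] tilt 31.93626749099903 yaw 11.407372020147506
 drum polar from curve centre: r 0.44626966169539906 ang -13.360061448592806
mark [-0.04822142 -0.07734046 -0.01117951] r 0.09042031614927878 ang from -y ccw -36.59506009078668
ptr [ 0.00468263 -0.12588461  0.00540561] r 0.12583355422744652 ang from -y ccw -1.608235167544812
[[334, 152], [335, 152], [336, 152], [337, 152], [333, 153], [334, 153], [335, 153], [336, 153], [337, 153], [332, 154], [333, 154], [334, 154], [335, 154], [336, 154], [332, 155], [333, 155], [334, 155], [335, 155], [331, 156], [332, 156], [333, 156], [334, 156], [331, 157], [332, 157], [333, 157], [334, 157], [331, 158], [332, 158], [333, 158]]
```

```bash
cat >> h.py <<'E'
S=np.array([.5787,-.1645,.2264]);YAW=np.radians(6.)
def frame(yaw=None):
    yaw=YAW if yaw is None else yaw;t=np.radians(28)
    N=np.array([-np.cos(yaw)*np.sin(t),-np.sin(yaw)*np.sin(t),np.cos(t)])
    ys=np.array([-np.sin(yaw),np.cos(yaw),0]);return N,np.cross(ys,N),ys
def er(phi):
    N,xs,ys=frame();p=np.radians(phi);return np.sin(p)*xs-np.cos(p)*ys
def drumpose(phi,r,h):
    """TCP pose: tool along -N, jaw z radial outward at phi"""
    N,_,_=frame();y=-N;z=er(phi);return np.c_[np.cross(y,z),y,z],S+r*z+h*N
def downpose(zyaw,p):
    a=np.radians(zyaw);z=np.array([np.cos(a),np.sin(a),0]);y=np.array([0,0,-1.]);return np.c_[np.cross(y,z),y,z],np.array(p)
def delta(R0,p0,R,p):
    return np.r_[np.degrees(cv2.Rodrigues(R0.T@R)[0].ravel()),(R0.T@(p-p0))]
def now():
    from rig import monitor
    s=monitor.observe();return np.array(s['eef_rot']),np.array(s['tool_pos']),s
E
python3 - <<'E'
from h import *
from rig import viewer
R,p,s=now();c=viewer.get_calibration("wrist")
print("cam in tool pos",np.round(R.T@(c['position']-p),3));print(np.round(R.T@c['rotation'],3),c['mtx'][0])
for nm in("side0","scene0"):
    z=load(nm);P=cloud(z).reshape(-1,3);C=np.array([.135,-.0612])
    # lever: black pts z .165-.19
    q=P[(P[:,2]>.165)&(P[:,2]<.19)&(z['p'].reshape(-1,3).max(1)<70)&(P[:,1]>.1)&(P[:,0]>.3)&(P[:,0]<.75)&(P[:,1]<.4)]
    c,d=cv2.fitLine(q.astype(np.float32),cv2.DIST_HUBER,0,.01,.01).ravel()[3:],cv2.fitLine(q.astype(np.float32),cv2.DIST_HUBER,0,.01,.01).ravel()[:3]
    t=(q-c)@d;print(nm,len(q),"lever",c,d,np.degrees(np.arctan2(d[1],d[0])),"ends",c+d*t.min(),c+d*t.max())
    h=P[(P[:,2]>.18)&(P[:,2]<.19)&(P[:,1]>.1)&(P[:,0]>.3)&(P[:,0]<.75)&(P[:,1]<.4)]
    print("hubtop",len(h),h.mean(0),np.ptp(h,axis=0), "polar",np.hypot(*(h.mean(0)[:2]-C)),np.degrees(np.arctan2(*(h.mean(0)[:2]-C)[::-1])))
    a=load(nm)
print("mark/pointer etc")
for g in [drumpose(-150,.0,.15),drumpose(-90,.0,.2),drumpose(-110,.0875,.029)]:
    print(np.round(delta(R,p,*g),3),np.round(g[1],3))
E
```

```text
cam in tool pos [-0.079 -0.138  0.   ]
[[ 0.     0.958  0.286]
 [ 0.    -0.286  0.958]
 [ 1.    -0.    -0.   ]] [375.05211418   0.         323.76657095]
side0 845 lever [0.53478837 0.24108194 0.1817438 ] [-0.54247683  0.8398214   0.02046362] 122.86015 ends [0.56603629 0.19270628 0.18056505] [0.51049742 0.27868734 0.18266012]
hubtop 822 [0.5388311  0.23183611 0.18417124] [0.06643038 0.09551858 0.00990783] polar 0.4989486120943673 35.96615088993578
scene0 298 lever [0.5346326  0.24625452 0.17925589] [-0.5080622   0.86113346  0.01794081] 120.540276 ends [0.55675029 0.20876646 0.17847486] [0.51517429 0.27923518 0.17994301]
hubtop 246 [0.54338683 0.22786396 0.18306012] [0.0626137  0.09452036 0.00900551] polar 0.5003376615626135 35.29158590997589
mark/pointer etc
[ -9.466 -20.781 -26.543   0.448  -0.112   0.328] [ 0.509 -0.172  0.359]
[-23.213 -79.466 -19.736   0.424  -0.156   0.332] [ 0.485 -0.174  0.403]
[-1.8737e+01 -5.9934e+01 -2.2626e+01  4.3700e-01  3.4000e-02  3.6000e-01] [ 0.49  -0.144  0.213]
```

```bash
cat > d.py <<'E'
# usage: d.py "expr pose"
import sys
from h import *
R,p,s=now()
for e in sys.argv[1:]: print(e,np.round(delta(R,p,*eval(e)),4).tolist())
print("t",round(s['t'],2),"F",np.round(s['ft_force'],1),"w",round(s['width'],4),"q",np.round(s['q'],0))
E
python3 d.py "drumpose(-120,0,.12)"
```

```text
drumpose(-120,0,.12) [-16.4571, -50.1544, -23.8309, 0.4616, -0.0852, 0.3263]
t 0.1 F [ 1.3 -0.3 -0.1] w 0.0877 q [-60.  22.   0.  -0. -68. -15.]
```

Emit:
drive_tool(deltas=[[-16.5,-50.2,-23.8,0.462,-0.085,0.326,-1],[-16.5,-50.2,-23.8,0.462,-0.085,0.326,-1],[-16.5,-50.2,-23.8,0.462,-0.085,0.326,-1],[-16.5,-50.2,-23.8,0.462,-0.085,0.326,-1],[-16.5,-50.2,-23.8,0.462,-0.085,0.326,-1],[-16.5,-50.2,-23.8,0.462,-0.085,0.326,-1],[-16.5,-50.2,-23.8,0.462,-0.085,0.326,-1],[-16.5,-50.2,-23.8,0.462,-0.085,0.326,-1]])

```text
t: 0.9
tool_pos: [0.4142, -0.3, 0.3072]
eef_rot: [[0.348, 0.469, -0.812], [0.908, 0.047, 0.417], [0.233, -0.882, -0.409]]
ft_force: [0.6, -0.5, 0.3]
width: 0.087
```

```bash
python3 d.py "drumpose(-120,0,.12)"
```

```text
drumpose(-120,0,.12) [0.1533, 0.0415, -0.0654, 0.1614, 0.0348, -0.0443]
t 0.9 F [ 0.6 -0.5  0.3] w 0.087 q [-27.   0. -16. -19. -51.  12.]
```

Emit:
drive_tool(deltas=[[0,0,0,0.161,0.035,-0.044,-1],[0,0,0,0.161,0.035,-0.044,-1],[0,0,0,0.161,0.035,-0.044,-1],[0,0,0,0.161,0.035,-0.044,-1],[0,0,0,0.161,0.035,-0.044,-1],[0,0,0,0.161,0.035,-0.044,-1]])

```text
t: 1.5
tool_pos: [0.5218, -0.1709, 0.3308]
eef_rot: [[0.347, 0.466, -0.814], [0.909, 0.048, 0.415], [0.232, -0.883, -0.407]]
ft_force: [0.2, -0.9, 0.8]
width: 0.0871
```

Run:
```python
from h import *
from rig import viewer
R,p,s=now();c=viewer.get_calibration("wrist");a,d=viewer.camera("wrist")
np.savez("pics/w1.npz",p=a,d=d,**c);cv2.imwrite("pics/w1.png",a[...,::-1]);print(p)
```

```text
[ 0.5217943  -0.170949    0.33078546]
```

View pics/w1.png

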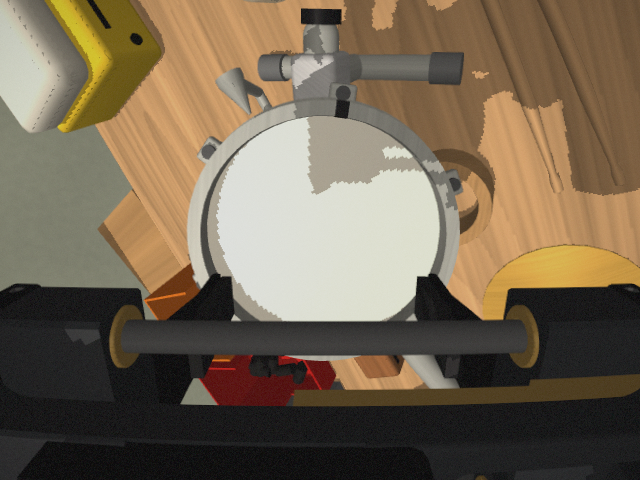

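The wrist view shows the groove at (344,108), the pointer cone from its base at (230,78) to its tip near (250,110), and the whole hoop. I'll measure with rays on the drum's planes.

Run:
```python
from h import *
import h
from scipy.optimize import least_squares as ls
a=load("w1");P=cloud(a);V=a['d']>0
g=np.indices((480,640))
c=h.S.copy();n=frame()[0];top=(g[0]<275)
for _ in range(6):
    v=P-c;hh=v@n;rr=np.linalg.norm(v-hh[...,None]*n,axis=-1)
    p=P[V&top&(rr<.078)&(abs(hh)<.01)];q=p.mean(0);n=np.linalg.svd(p-q,full_matrices=False)[2][2];n*=np.sign(n[2])
    c=c-n*((c-q)@n)
    v=P-c;hh=v@n;rr=np.linalg.norm(v-hh[...,None]*n,axis=-1)
    t=P[V&top&(abs(hh-.016)<.003)&(rr<.1)&(rr>.077)]
    e1=np.array([n[2],0,-n[0]]);e1/=np.linalg.norm(e1);e2=np.cross(n,e1)
    X=np.c_[(t-c)@e1,(t-c)@e2]
    o=ls(lambda s:np.hypot(X[:,0]-s[0],X[:,1]-s[1])-.0875,[0,0],loss='cauchy',f_scale=.002).x
    c=c+o[0]*e1+o[1]*e2
print("c",c,"n",n,"tilt",np.degrees(np.arccos(n[2])),"yaw",np.degrees(np.arctan2(-n[1],-n[0])),len(p),len(t),"resid",np.std(np.hypot(*(X-o).T)))
def onpl(u,v,H):
    o,d=ray(a,u,v);return o+d*(((c+H*n-o)@n)/(d@n))
xs=np.array([n[2],0,-n[0]]);yw=np.arctan2(-n[1],-n[0]);ys=np.array([-np.sin(yw),np.cos(yw),0]);xs=np.cross(ys,n)
def ang(u,v,H):
    w=onpl(u,v,H)-c;return np.hypot(w@xs,w@ys),np.degrees(np.arctan2(w@xs,-(w@ys)))
dk=(a['p'].max(-1)<60)&(abs(g[1]-344)<15)&(abs(g[0]-108)<14)
print("mark",dk.sum(),[ang(g[1][dk].mean(),g[0][dk].mean(),H) for H in(.012,.016)])
for u,v in((250,110),(252,112),(230,76),(237,90),(266,105)):print("ptr",u,v,ang(u,v,.008))
im=a['p'][60:130,200:290,::-1];cv2.imwrite("pics/ptr.png",cv2.resize(im,None,fx=7,fy=7,interpolation=cv2.INTER_CUBIC))
```

```text
c [ 0.57697273 -0.1661655   0.22696946] n [-0.46956388 -0.04007327  0.8819886 ] tilt 28.11681432845487 yaw 4.877886583885997 27719 7389 resid 0.002760843510097292
mark 228 [(np.float64(0.08775823928794482), np.float64(-36.541069293861355)), (np.float64(0.08759802899630366), np.float64(-36.42027420092835))]
ptr 250 110 (np.float64(0.09779821828486032), np.float64(-0.7482383590746843))
ptr 252 112 (np.float64(0.09614123081725769), np.float64(-1.0396697940530177))
ptr 230 76 (np.float64(0.12135195483568816), np.float64(-0.5095335432880169))
ptr 237 90 (np.float64(0.1121127518545075), np.float64(-0.24786184301369676))
ptr 266 105 (np.float64(0.0961369928724004), np.float64(-6.973276272978706))
```

View pics/ptr.png

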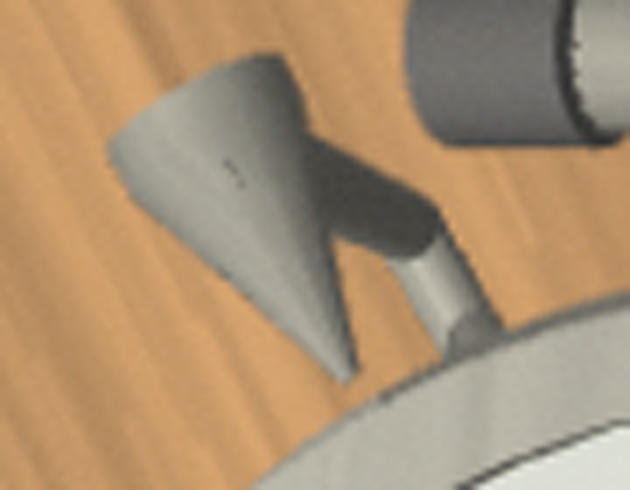

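```bash
sed -i 's/^S=.*/S=np.array([.5770,-.1662,.2268]);YAW=np.radians(4.3)/' h.py; python3 d.py "drumpose(-126,.0875,.07)" "drumpose(-126,.0875,.028)"
```

```text
drumpose(-126,.0875,.07) [-0.4118, 7.5885, 0.5481, 0.0123, 0.0488, 0.0867]
drumpose(-126,.0875,.028) [-0.4118, 7.5885, 0.5481, 0.0119, 0.0908, 0.0865]
t 1.55 F [-0.2 -0.2  0.2] w 0.0871 q [ -4.   1. -17.  -6. -45. -17.]
```

Emit:
drive_tool(deltas=[[-0.4,7.6,0.5,0.012,0.03,0.045,-1],[-0.4,7.6,0.5,0.012,0.049,0.087,-1],[-0.4,7.6,0.5,0.012,0.049,0.087,-1],[-0.4,7.6,0.5,0.012,0.065,0.087,-1],[-0.4,7.6,0.5,0.012,0.08,0.0865,-1],[-0.4,7.6,0.5,0.012,0.091,0.0865,-1],[-0.4,7.6,0.5,0.012,0.091,0.0865,-1],[-0.4,7.6,0.5,0.012,0.091,0.0865,-1]])

```text
t: 2.35
tool_pos: [0.4985, -0.121, 0.2188]
eef_rot: [[0.457, 0.469, -0.756], [0.845, 0.035, 0.533], [0.277, -0.882, -0.381]]
ft_force: [-0.7, 0.1, 0.8]
width: 0.087
```

```bash
python3 d.py "drumpose(-126,.0875,.028)"
```

```text
drumpose(-126,.0875,.028) [0.0653, -0.0401, 0.0398, -0.0002, 0.0001, 0.001]
t 2.35 F [-0.7  0.1  0.8] w 0.087 q [  5.   2. -36.   0. -24. -37.]
```

Close the gripper on the hoop.

Emit:
drive_tool(deltas=[[0,0,0,0,0,0.001,0.5],[0,0,0,0,0,0.001,1],[0,0,0,0,0,0.001,1],[0,0,0,0,0,0.001,1],[0,0,0,0,0,0.001,1],[0,0,0,0,0,0.001,1],[0,0,0,0,0,0.001,1],[0,0,0,0,0,0.001,1]], newtons=15)

```text
t: 3.15
tool_pos: [0.4978, -0.1197, 0.2182]
eef_rot: [[0.456, 0.469, -0.756], [0.846, 0.036, 0.532], [0.277, -0.882, -0.381]]
ft_force: [0.4, -0.2, -0.4]
width: 0.031
```

```bash
python3 d.py "drumpose(-126,.0875,.028)" $(for a in 4.5 9 13.5 18 22.5 27 31.5 35.6; do echo "drumpose(-126+$a,.0875,.028)"; done)
```

```text
drumpose(-126,.0875,.028) [0.0482, 0.0148, 0.0757, -0.0007, -0.0001, -0.0004]
drumpose(-126+4.5,.0875,.028) [0.0512, -4.4852, 0.0738, -0.0076, -0.0001, -0.0007]
drumpose(-126+9,.0875,.028) [0.0541, -8.9852, 0.0718, -0.0144, -0.0001, -0.0015]
drumpose(-126+13.5,.0875,.028) [0.0569, -13.4852, 0.0697, -0.0212, -0.0002, -0.0028]
drumpose(-126+18,.0875,.028) [0.0597, -17.9852, 0.0675, -0.0278, -0.0002, -0.0047]
drumpose(-126+22.5,.0875,.028) [0.0625, -22.4852, 0.0653, -0.0342, -0.0002, -0.0071]
drumpose(-126+27,.0875,.028) [0.0652, -26.9852, 0.063, -0.0405, -0.0002, -0.0099]
drumpose(-126+31.5,.0875,.028) [0.0678, -31.4852, 0.0606, -0.0465, -0.0002, -0.0133]
drumpose(-126+35.6,.0875,.028) [0.0702, -35.5852, 0.0583, -0.0517, -0.0002, -0.0167]
t 3.15 F [ 0.4 -0.2 -0.4] w 0.031 q [  5.   2. -36.   0. -24. -37.]
```

Emit:
drive_tool(deltas=[[0,0,0,0,0,0,1],[0,0,0,0,0,0,1],[0,0,0,0,0,0,1],[0,0,0,0,0,0,1],[0,0,0,0,0,0,1]], newtons=15)

```text
t: 3.65
tool_pos: [0.4981, -0.1198, 0.2184]
eef_rot: [[0.456, 0.47, -0.756], [0.846, 0.036, 0.532], [0.277, -0.882, -0.381]]
ft_force: [2.6, -1.2, -1.3]
width: 0.0086
```

Emit:
drive_tool(deltas=[[0,-1.1,0,-0.0017,0,0,1],[0,-3.4,0,-0.0052,0,-0.0001,1],[0,-5.6,0,-0.0085,0,-0.0004,1],[0,-7.9,0,-0.012,0,-0.0008,1],[0,-10.1,0,-0.0153,0,-0.0014,1],[0,-13.5,0,-0.0204,0,-0.0024,1],[0,-16.9,0,-0.0254,0,-0.0038,1],[0,-18,0,-0.027,0,-0.0043,1]])

```text
t: 4.45
tool_pos: [0.4888, -0.1449, 0.2124]
eef_rot: [[0.199, 0.47, -0.86], [0.969, 0.036, 0.244], [0.146, -0.882, -0.448]]
ft_force: [2.1, 2.8, -0.6]
width: 0.0091
```

```bash
python3 d.py "drumpose(-126+18,.0875,.028)" $(for a in 20 24.5 29 33.5  35.6; do echo "drumpose(-126+$a,.0875,.028)"; done)
```

```text
drumpose(-126+18,.0875,.028) [0.08, 0.0558, 0.0755, -0.0008, -0.0002, -0.0001]
drumpose(-126+20,.0875,.028) [0.0813, -1.9442, 0.0741, -0.0039, -0.0002, -0.0001]
drumpose(-126+24.5,.0875,.028) [0.0842, -6.4442, 0.0709, -0.0107, -0.0002, -0.0006]
drumpose(-126+29,.0875,.028) [0.087, -10.9442, 0.0676, -0.0175, -0.0002, -0.0017]
drumpose(-126+33.5,.0875,.028) [0.0898, -15.4442, 0.0642, -0.0242, -0.0002, -0.0032]
drumpose(-126+35.6,.0875,.028) [0.091, -17.5442, 0.0626, -0.0273, -0.0002, -0.0041]
t 4.45 F [ 2.1  2.8 -0.6] w 0.0091 q [  1.   3. -35.  -4. -25. -11.]
```

Emit:
drive_tool(deltas=[[0,-2,0,-0.003,0,0,1],[0,-5,0,-0.0076,0,-0.0003,1],[0,-8,0,-0.0121,0,-0.0008,1],[0,-11,0,-0.0167,0,-0.0016,1],[0,-14,0,-0.0212,0,-0.0026,1],[0,-16.5,0,-0.0249,0,-0.0036,1],[0,-17.6,0,-0.0265,0,-0.0041,1],[0,-17.6,0,-0.0265,0,-0.0041,1]])

```text
t: 5.25
tool_pos: [0.4868, -0.1716, 0.2101]
eef_rot: [[-0.069, 0.469, -0.881], [0.998, 0.036, -0.059], [0.004, -0.883, -0.47]]
ft_force: [1.3, -0.6, -2.3]
width: 0.0087
```

```bash
cat > look.py <<'E'
import sys
from h import *
from rig import viewer
R,p,s=now();n,name=sys.argv[1:3];c=viewer.get_calibration(n);a,d=viewer.camera(n)
np.savez(f"pics/{name}.npz",p=a,d=d,**c);cv2.imwrite(f"pics/{name}.png",a[...,::-1])
E
python3 look.py wrist w2
python3 - <<'E'
from h import *
a=load("w2");g=np.indices((480,640));N,xs,ys=frame()
def uv(phi,r,h): return proj(a,S+r*er(phi)+h*N)[0]
print([uv(p,.0875,.016).round(1).tolist() for p in(-10,-5,0,5)],uv(0,.096,.008))
u0,v0=uv(0,.0875,.016)
dk=(a['p'].max(-1)<60)&(abs(g[1]-u0)<25)&(abs(g[0]-v0)<25)
n,l,st,ct=cv2.connectedComponentsWithStats(dk.astype(np.uint8));print(st,ct)
E
```

```text
[[135.3, 102.4], [116.4, 100.5], [97.9, 100.5], [79.9, 102.2]] [106.26313207  79.80638318]
[[     0      0    640    480 306677]
 [    89     88     34     27    523]] [[319.8745651  239.73605455]
 [ 99.8623327  101.08221797]]
```

View pics/w2.png

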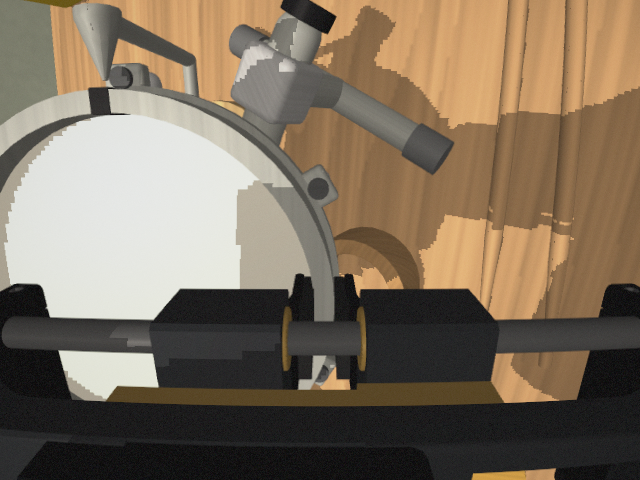

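The wrist view shows the groove at (100,101) lined up with the pointer tip at (106,80), within about 1°. I'll release and retreat.

Emit:
drive_tool(deltas=[[0,0,0,0,0,0,0],[0,0,0,0,0,0,0],[0,0,0,0,0,0,0],[0,0,0,0,0,0,0],[0,0,0,0,-0.02,0,0],[0,0,0,0,-0.05,0,0],[0,0,0,0,-0.1,0,0],[0,0,0,0,-0.13,0,0]])

```text
t: 6.1
tool_pos: [0.4254, -0.1765, 0.3283]
eef_rot: [[-0.07, 0.473, -0.878], [0.998, 0.035, -0.06], [0.002, -0.881, -0.474]]
ft_force: [0.7, -0.1, 0.6]
width: 0.0434
```

```bash
python3 d.py "downpose(211.7,[.50,.2,.33])"; python3 look.py wrist w3
python3 - <<'E'
from h import *
a=load("w3");g=np.indices((480,640));N,xs,ys=frame()
def uv(phi,r,h): return proj(a,S+r*er(phi)+h*N)[0]
q=[uv(p,.0875,.016).round(1).tolist() for p in(-5,0,5)];print(q)
dk=(a['p'].max(-1)<60)&(abs(g[1]-q[1][0])<20)&(abs(g[0]-q[1][1])<20)
n,l,st,ct=cv2.connectedComponentsWithStats(dk.astype(np.uint8));print(st[1:],ct[1:])
E
```

```text
downpose(211.7,[.50,.2,.33]) [27.7595, -27.172, -6.7309, 0.3704, 0.0469, -0.089]
t 6.1 F [ 0.7 -0.1  0.6] w 0.0434 q [ -5.  -9. -26.  -6. -45.  13.]
[[216.1, 111.3], [205.7, 111.1], [195.5, 111.8]]
[[218  96   1   6   6]
 [201 104  14  14 131]] [[218.          98.5       ]
 [206.5648855  110.77862595]]
```

```bash
python3 d.py "downpose(211.7,[.53,.24,.34])"
```

```text
downpose(211.7,[.53,.24,.34]) [28.1725, -27.1086, -7.0009, 0.4089, 0.0577, -0.1201]
t 6.15 F [0.1 0.1 2.6] w 0.043 q [ -5.  -9. -26.  -6. -45.  13.]
```

Emit:
drive_tool(deltas=[[5,-4,-1,0.05,0.0,-0.015,0],[10,-9,-2,0.1,0.01,-0.03,0],[15,-14,-3.5,0.15,0.02,-0.044,0],[20,-18,-4.5,0.2,0.03,-0.06,0],[24,-23,-6,0.25,0.035,-0.075,0],[28.2,-27.1,-7,0.3,0.042,-0.09,0],[28.2,-27.1,-7,0.35,0.05,-0.105,0],[28.2,-27.1,-7,0.409,0.058,-0.12,0]])

```text
t: 6.95
tool_pos: [0.5243, 0.2134, 0.3309]
eef_rot: [[-0.525, -0.013, -0.851], [0.851, 0.003, -0.525], [0.01, -1.0, 0.01]]
ft_force: [1.0, -0.8, -0.1]
width: 0.0436
```

Emit:
drive_tool(deltas=[[0,0,0,0.0,0,0,0],[0,0,0,0.0,0,0,0],[0,0,0,0.0,0,0,0]])

```text
t: 7.25
tool_pos: [0.5234, 0.2103, 0.3316]
eef_rot: [[-0.525, -0.013, -0.851], [0.851, 0.003, -0.525], [0.009, -1.0, 0.009]]
ft_force: [-0.9, -0.1, 0.9]
width: 0.0437
```

```bash
python3 look.py wrist w4;python3 d.py "downpose(211.7,[.53,.24,.34])"
```

```text
downpose(211.7,[.53,.24,.34]) [-0.4927, -0.0817, 0.5467, 0.0222, -0.0081, -0.0213]
t 7.3 F [ 1.4 -0.6  0.7] w 0.0431 q [ 38.  14.   1.  -1. -77.  -6.]
```

View pics/w4.png

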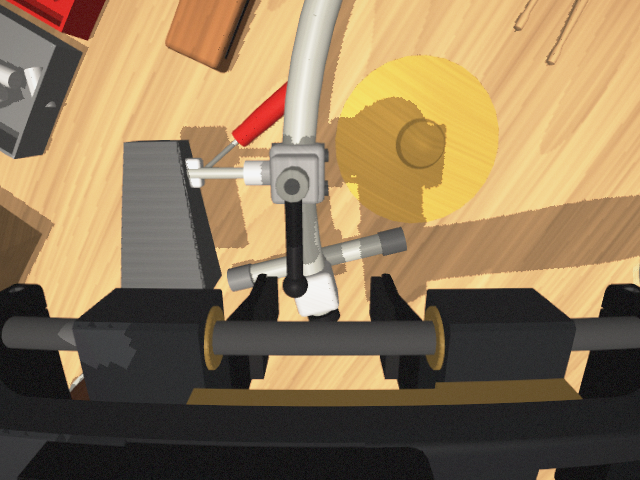

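The view shows the hub at (291,186), the lever running straight down to its ball at (295,286), and the block square to the picture. The cowbell is at the left, and nothing stands near the lever's swing.

Run:
```python
from h import *
a=load("w4");C=np.array([.135,-.0612])
pv=onz(a,291.5,186,.186);bl=onz(a,295,286,.176);d=(bl-pv)[:2]
print(pv,bl,np.hypot(*d),"lever dir",np.degrees(np.arctan2(d[1],d[0])))
v=pv[:2]-C;print("polar",np.hypot(*v),np.degrees(np.arctan2(v[1],v[0])))
# collar: bulge z>.118 away from bar top, in side & scene clouds
for nm in("side0","scene0"):
    z=load(nm);Q=cloud(z).reshape(-1,3);v=Q[:,:2]-C;r=np.hypot(*v.T);th=np.degrees(np.arctan2(v[:,1],v[:,0]))
    m=(abs(r-.5)<.012)&(Q[:,2]>.1195)&(Q[:,2]<.13)&(th>-15)&(th<27);print(nm,m.sum(),np.percentile(th[m],[0,2,10,50,90,98,100]).round(2))
    print(np.histogram(th[m],np.arange(-4,16,.5)))
```

```text
[0.55957326 0.19580958 0.186     ] [0.5137172  0.27015119 0.176     ] 0.08734674039228289 lever dir 121.66748787869182
polar 0.4963027060152836 31.188039630205143
side0 183 [-9.7  -9.25 -8.9   7.61  9.1   9.3   9.34]
(array([ 0,  0,  0,  0,  0,  0,  0,  0,  0,  0,  0,  0,  0,  0,  0,  0,  0,
        0,  0,  0,  0,  9, 21, 20, 23, 27, 27,  0,  0,  0,  0,  0,  0,  0,
        0,  0,  0,  0,  0]), array([-4. , -3.5, -3. , -2.5, -2. , -1.5, -1. , -0.5,  0. ,  0.5,  1. ,
        1.5,  2. ,  2.5,  3. ,  3.5,  4. ,  4.5,  5. ,  5.5,  6. ,  6.5,
        7. ,  7.5,  8. ,  8.5,  9. ,  9.5, 10. , 10.5, 11. , 11.5, 12. ,
       12.5, 13. , 13.5, 14. , 14.5, 15. , 15.5]))
scene0 115 [-10.12  -9.76  -8.96   7.37   9.17   9.44   9.47]
(array([ 0,  0,  0,  0,  0,  0,  0,  0,  0,  0,  0,  0,  0,  0,  0,  0,  0,
        0,  0,  0,  0,  1, 11, 14, 12, 16, 15,  0,  0,  0,  0,  0,  0,  0,
        0,  0,  0,  0,  0]), array([-4. , -3.5, -3. , -2.5, -2. , -1.5, -1. , -0.5,  0. ,  0.5,  1. ,
        1.5,  2. ,  2.5,  3. ,  3.5,  4. ,  4.5,  5. ,  5.5,  6. ,  6.5,
        7. ,  7.5,  8. ,  8.5,  9. ,  9.5, 10. , 10.5, 11. , 11.5, 12. ,
       12.5, 13. , 13.5, 14. , 14.5, 15. , 15.5]))
```

Run:
```python
from h import *
a=load("w4");P=cloud(a)
print("hub",P[183:190,288:296].reshape(-1,3).mean(0),"ball top",P[283:288,293:297].reshape(-1,3).mean(0))
print("lever mid",P[235:245,293:296].reshape(-1,3).mean(0))
g=a['p'][150:310,250:345,::-1];cv2.imwrite("pics/lev.png",cv2.resize(g,None,fx=4,fy=4))
# hub component by height
m=(P[...,2]>.179)&(P[...,2]<.192)&(a['d']>0);m[:, :260]=0;m[:,330:]=0;m[280:]=0
n,l,st,ct=cv2.connectedComponentsWithStats(m.astype(np.uint8));i=1+st[1:,4].argmax();print(st[i],ct[i])
ys,xs=np.nonzero(l==i);Q=P[l==i];print(Q[:,2].mean())
```

```text
hub [0.55964106 0.19519984 0.18930084] ball top [0.5163524  0.26511061 0.18634147]
lever mid [0.53616709 0.23237669 0.1833908 ]
[ 275  168   34  112 2143] [292.58282781 216.89220719]
0.18407448440348192
```

View pics/lev.png

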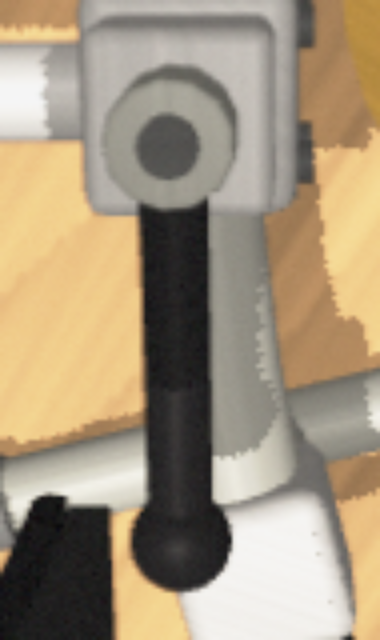

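```bash
cat >> h.py <<'E'
PV=np.array([.559,.197])
def lev(q,z=.180,r=.06,zo=90):
    """pinch pose at lever joint angle q deg (0 locked: dir 121.7)"""
    a=np.radians(121.7+q);return downpose(121.7+q+zo,[PV[0]+r*np.cos(a),PV[1]+r*np.sin(a),z])
E
python3 d.py "lev(0,.24)" "lev(0)"
```

```text
lev(0,.24) [-0.4927, -0.0817, 0.5467, 0.0295, 0.092, -0.0242]
lev(0) [-0.4927, -0.0817, 0.5467, 0.0289, 0.152, -0.0248]
t 7.3 F [ 1.4 -0.6  0.7] w 0.0431 q [ 38.  14.   1.  -1. -77.  -6.]
```

Emit:
drive_tool(deltas=[[-0.5,0,0.5,0.029,0.04,-0.024,0],[-0.5,0,0.5,0.029,0.08,-0.025,0],[-0.5,0,0.5,0.029,0.11,-0.025,0],[-0.5,0,0.5,0.029,0.14,-0.025,0],[-0.5,0,0.5,0.029,0.152,-0.025,0],[-0.5,0,0.5,0.029,0.152,-0.025,0],[-0.5,0,0.5,0.029,0.152,-0.025,0.5],[-0.5,0,0.5,0.029,0.152,-0.025,1]], newtons=8)

```text
t: 8.1
tool_pos: [0.5289, 0.2496, 0.182]
eef_rot: [[-0.525, 0.003, -0.851], [0.851, 0.003, -0.525], [0.001, -1.0, -0.004]]
ft_force: [-0.5, -0.2, -0.2]
width: 0.0343
```

Emit:
drive_tool(deltas=[[0,0,0,0,0,0,1],[0,0,0,0,0,0,1],[0,0,0,0,0,0,1],[0,0,0,0,0,0,1]], newtons=8)

```text
t: 8.5
tool_pos: [0.527, 0.2488, 0.1804]
eef_rot: [[-0.525, -0.002, -0.851], [0.851, -0.0, -0.525], [0.001, -1.0, 0.002]]
ft_force: [-3.6, -1.4, 5.6]
width: 0.0133
```

```bash
python3 d.py $(for a in 0 15 30 45 60 75 85; do echo "lev($a)"; done)
```

```text
lev(0) [-0.1007, -0.0192, 0.0398, -0.0008, 0.0004, 0.0]
lev(15) [-0.0949, -15.0192, 0.0527, -0.0029, 0.0004, 0.0155]
lev(30) [-0.088, -30.0192, 0.0652, -0.0089, 0.0004, 0.03]
lev(45) [-0.0799, -45.0192, 0.0772, -0.0184, 0.0004, 0.0424]
lev(60) [-0.0705, -60.0192, 0.0888, -0.0308, 0.0004, 0.052]
lev(75) [-0.0599, -75.0191, 0.0998, -0.0453, 0.0004, 0.058]
lev(85) [-0.052, -85.0191, 0.1069, -0.0556, 0.0004, 0.0598]
t 8.5 F [-3.6 -1.4  5.6] w 0.0133 q [ 41.  21. -11.  -0. -58.  -9.]
```

Emit:
drive_tool(deltas=[[0,-3,0,-0.0001,0,0.0031,1],[0,-9,0,-0.0007,0,0.0094,1],[0,-15,0,-0.002,0,0.0155,1],[0,-21,0,-0.004,0,0.0215,1],[0,-27,0,-0.0065,0,0.0272,1],[0,-33,0,-0.0097,0,0.0327,1],[0,-39,0,-0.0134,0,0.0378,1],[0,-45,0,-0.0176,0,0.0424,1]])

```text
t: 9.3
tool_pos: [0.4999, 0.2122, 0.1802]
eef_rot: [[-0.974, -0.002, -0.226], [0.226, 0.001, -0.974], [0.002, -1.0, -0.001]]
ft_force: [-6.0, 0.8, 5.9]
width: 0.0139
```

```bash
python3 d.py $(for a in 45 52 58 64 70 76 82 86; do echo "lev($a)"; done)
```

```text
lev(45) [0.0568, 0.2098, 0.1232, -0.001, 0.0002, 0.0012]
lev(52) [0.0642, -6.7902, 0.1196, -0.0015, 0.0002, 0.0085]
lev(58) [0.0705, -12.7902, 0.1162, -0.0025, 0.0002, 0.0147]
lev(64) [0.0767, -18.7902, 0.1126, -0.0042, 0.0002, 0.0208]
lev(70) [0.0827, -24.7902, 0.1088, -0.0066, 0.0002, 0.0266]
lev(76) [0.0887, -30.7902, 0.1048, -0.0095, 0.0002, 0.0321]
lev(82) [0.0946, -36.7902, 0.1005, -0.013, 0.0002, 0.0374]
lev(86) [0.0984, -40.7902, 0.0976, -0.0156, 0.0002, 0.0406]
t 9.3 F [-6.   0.8  5.9] w 0.0139 q [ 40.  18. -17.  -0. -56.  37.]
```

Emit:
drive_tool(deltas=[[0,-4,0,-0.0007,0,0.005,1],[0,-9,0,-0.0015,0,0.0105,1],[0,-15,0,-0.0028,0,0.0167,1],[0,-21,0,-0.0047,0,0.0227,1],[0,-27,0,-0.0073,0,0.0284,1],[0,-33,0,-0.0104,0,0.0337,1],[0,-38,0,-0.0135,0,0.038,1],[0,-41,0,-0.0155,0,0.0405,1]])

```text
t: 10.1
tool_pos: [0.5047, 0.1673, 0.1801]
eef_rot: [[-0.885, -0.005, 0.466], [-0.466, -0.002, -0.885], [0.006, -1.0, -0.0]]
ft_force: [-7.3, -3.3, 6.8]
width: 0.0135
```

Emit:
drive_tool(deltas=[[0,0,0,0,0,0,1],[0,0,0,0,0,0,0.5],[0,0,0,0,0,0,0.2],[0,0,0,0,0,0,0.2],[0,0,0,0,0,0,0.2],[0,0,0,0,-0.03,0,0.2],[0,0,0,0,-0.07,0,1],[0,0,0,0,-0.1,0,1]])

```text
t: 10.9
tool_pos: [0.5074, 0.1693, 0.2819]
eef_rot: [[-0.885, 0.002, 0.465], [-0.465, 0.002, -0.885], [-0.002, -1.0, -0.0]]
ft_force: [0.1, 0.8, 0.2]
width: 0.0257
```

```bash
python3 look.py side s2; python3 look.py scene c2
python3 - <<'E'
from h import *
a=load("side0");b=load("s2");c=load("c2")
im=np.hstack([b['p'][90:480,200:460],c['p'][130:480,200:520][:, :]] if 0 else [cv2.resize(b['p'][100:460,180:460],None,fx=1.2,fy=1.2),cv2.resize(c['p'][150:450,220:520],(432,432))])
cv2.imwrite("pics/m2.png",im[...,::-1])
C=np.array([.135,-.0612])
for z in(b,c):
    P=cloud(z).reshape(-1,3)
    q=P[(P[:,2]>.165)&(P[:,2]<.195)&(z['p'].reshape(-1,3).max(1)<70)&(P[:,1]>.05)&(P[:,0]>.4)&(P[:,0]<.6)&(P[:,1]<.3)].astype(np.float32)
    l=cv2.fitLine(q,cv2.DIST_HUBER,0,.01,.01).ravel();print(len(q),l,np.degrees(np.arctan2(l[1],l[0])))
E
```

```text
611 [0.8950774  0.4459068  0.00190499 0.51451975 0.17496325 0.18147773] 26.481417
137 [ 0.89269567  0.45063335 -0.00490079  0.50740427  0.16922441  0.18097967] 26.78467
```

View pics/m2.png

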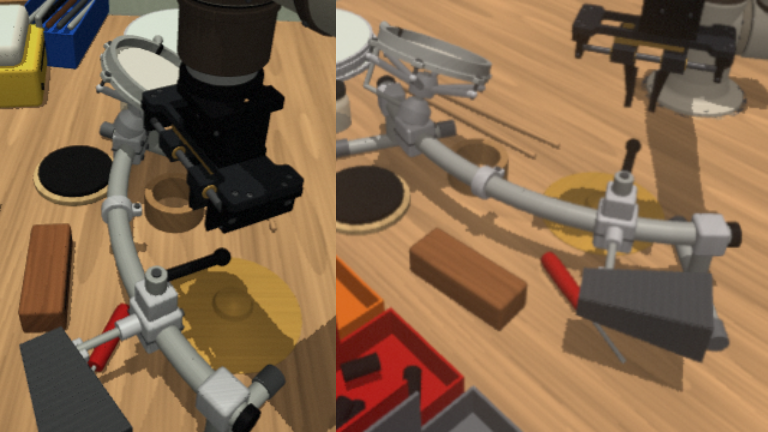

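```bash
cat >> h.py <<'E'
CC=np.array([.135,-.0612])
def slid(th,z=.167,r=.498):
    a=np.radians(th);return downpose(180+th,[CC[0]+r*np.cos(a),CC[1]+r*np.sin(a),z])
E
python3 - <<'E'
from h import *
for nm in("side0","w4","c2"):
    Q=cloud(load(nm)).reshape(-1,3);v=Q[:,:2]-CC;r=np.hypot(*v.T);th=np.degrees(np.arctan2(v[:,1],v[:,0]))
    m=(abs(r-.5)<.03)&(Q[:,2]<.16)
    print(nm,[(t,round(np.percentile(Q[m&(abs(th-t)<.5),2],99),3)) for t in range(34,50) if (m&(abs(th-t)<.5)).sum()>5])
E
python3 d.py "slid(37.6,.26)" "slid(37.6)"
```

```text
side0 [(34, np.float64(0.129)), (35, np.float64(0.118)), (36, np.float64(0.118)), (37, np.float64(0.117)), (38, np.float64(0.117)), (39, np.float64(0.116)), (40, np.float64(0.116)), (41, np.float64(0.117)), (42, np.float64(0.117)), (43, np.float64(0.122)), (44, np.float64(0.124)), (45, np.float64(0.124)), (46, np.float64(0.124)), (47, np.float64(0.124)), (48, np.float64(0.123)), (49, np.float64(0.119))]
w4 [(34, np.float64(0.128)), (35, np.float64(0.117)), (36, np.float64(0.117)), (37, np.float64(0.117)), (38, np.float64(0.117)), (39, np.float64(0.117)), (40, np.float64(0.117)), (41, np.float64(0.117)), (42, np.float64(0.117)), (43, np.float64(0.122)), (44, np.float64(0.124)), (45, np.float64(0.124)), (46, np.float64(0.124)), (47, np.float64(0.124)), (48, np.float64(0.123)), (49, np.float64(0.119))]
c2 [(34, np.float64(0.127)), (35, np.float64(0.116)), (36, np.float64(0.117)), (37, np.float64(0.116)), (38, np.float64(0.117)), (39, np.float64(0.117)), (40, np.float64(0.117)), (41, np.float64(0.117)), (42, np.float64(0.116)), (43, np.float64(0.122)), (44, np.float64(0.123)), (45, np.float64(0.124)), (46, np.float64(0.123)), (47, np.float64(0.123)), (48, np.float64(0.122)), (49, np.float64(0.118))]
slid(37.6,.26) [0.4688, 80.1226, -0.4973, -0.0515, 0.0255, -0.0547]
slid(37.6) [0.4688, 80.1226, -0.4973, -0.0505, 0.1185, -0.0546]
t 11.0 F [-0.2 -0.1  0.3] w 0.0183 q [ 36.  12.  -9.   0. -69.  82.]
```

Emit:
drive_tool(deltas=[[0,8,0,-0.05,0.02,-0.055,1],[0,16,0,-0.05,0.02,-0.055,1],[0,24,0,-0.05,0.02,-0.055,1],[0,32,0,-0.05,0.02,-0.055,1],[0,40,0,-0.05,0.02,-0.055,1],[0,48,0,-0.05,0.02,-0.055,1],[0,56,0,-0.05,0.02,-0.055,1],[0,64,0,-0.05,0.02,-0.055,1]])

```text
t: 11.8
tool_pos: [0.5253, 0.241, 0.2587]
eef_rot: [[-0.802, -0.002, -0.597], [0.597, 0.0, -0.802], [0.001, -1.0, 0.001]]
ft_force: [-0.4, 0.4, 0.4]
width: 0.001
```

```bash
python3 d.py "slid(37.6,.24)" "slid(37.6)"
```

```text
slid(37.6,.24) [-0.0517, 15.7485, 0.0735, -0.0025, 0.0187, -0.0039]
slid(37.6) [-0.0517, 15.7485, 0.0735, -0.0026, 0.0917, -0.004]
t 11.8 F [-0.4  0.4  0.4] w 0.001 q [ 41.  17.  -5.  -0. -68.  13.]
```

Emit:
drive_tool(deltas=[[0,8,0,-0.0026,0.02,-0.004,1],[0,15.7,0,-0.0026,0.04,-0.004,1],[0,15.7,0,-0.0026,0.065,-0.004,1],[0,15.7,0,-0.0026,0.085,-0.004,1],[0,15.7,0,-0.0026,0.092,-0.004,1],[0,15.7,0,-0.0026,0.092,-0.004,1]])

```text
t: 12.4
tool_pos: [0.5294, 0.2423, 0.1663]
eef_rot: [[-0.615, -0.003, -0.788], [0.788, -0.001, -0.615], [0.001, -1.0, 0.003]]
ft_force: [-0.0, -0.3, 0.1]
width: 0.0006
```

```bash
python3 d.py "slid(37.6)" "slid(36)" "slid(34)" "slid(32)" "slid(30)" "slid(28)" "slid(26)" "slid(24)"
```

```text
slid(37.6) [-0.1639, 0.3816, 0.0438, 0.0002, -0.0007, -0.0003]
slid(36) [-0.1645, 1.9816, 0.0415, -0.0137, -0.0007, -0.0]
slid(34) [-0.1652, 3.9816, 0.0386, -0.0311, -0.0007, 0.0009]
slid(32) [-0.1659, 5.9816, 0.0357, -0.0484, -0.0007, 0.0024]
slid(30) [-0.1666, 7.9815, 0.0328, -0.0657, -0.0007, 0.0045]
slid(28) [-0.1672, 9.9815, 0.0299, -0.0828, -0.0007, 0.0072]
slid(26) [-0.1678, 11.9815, 0.027, -0.0999, -0.0007, 0.0105]
slid(24) [-0.1684, 13.9815, 0.0241, -0.1168, -0.0007, 0.0144]
t 12.4 F [-0.  -0.3  0.1] w 0.0006 q [ 40.  22. -12.  -0. -56.  -2.]
```

Emit:
drive_tool(deltas=[[0,1.2,0,-0.007,0,0,1],[0,2.4,0,-0.0175,0,0.0002,1],[0,3.6,0,-0.028,0,0.0008,1],[0,4.8,0,-0.0385,0,0.0015,1],[0,6,0,-0.0485,0,0.0024,1],[0,7.2,0,-0.059,0,0.0036,1],[0,8.6,0,-0.071,0,0.0053,1],[0,10,0,-0.083,0,0.0072,1]])

```text
t: 13.2
tool_pos: [0.5762, 0.1733, 0.169]
eef_rot: [[-0.467, 0.002, -0.884], [0.884, 0.004, -0.467], [0.003, -1.0, -0.004]]
ft_force: [-3.3, 5.7, 1.7]
width: 0.0005
```

```bash
python3 d.py "slid(27)" "slid(25.5)" "slid(24)" "slid(22)" "slid(20)" "slid(18)" "slid(16)"
```

```text
slid(27) [0.2016, 0.8472, 0.1607, -0.0086, 0.002, 0.0017]
slid(25.5) [0.1995, 2.3472, 0.1633, -0.0217, 0.0019, 0.002]
slid(24) [0.1974, 3.8472, 0.166, -0.0347, 0.0019, 0.0027]
slid(22) [0.1945, 5.8472, 0.1694, -0.052, 0.0018, 0.0042]
slid(20) [0.1916, 7.8472, 0.1729, -0.0693, 0.0018, 0.0063]
slid(18) [0.1886, 9.8472, 0.1762, -0.0864, 0.0017, 0.0089]
slid(16) [0.1856, 11.8472, 0.1796, -0.1035, 0.0017, 0.0122]
t 13.2 F [-3.3  5.7  1.7] w 0.0005 q [ 32.  23.  -9.  -0. -57.  -4.]
```

Emit:
drive_tool(deltas=[[0,0.9,0,-0.009,0.001,0.0012,1],[0,2.3,0,-0.0215,0.0015,0.0016,1],[0,3.8,0,-0.0345,0.0015,0.0024,1],[0,5.3,0,-0.0475,0.0015,0.0037,1],[0,6.8,0,-0.06,0.0015,0.005,1],[0,7.9,0,-0.0695,0.0015,0.0062,1],[0,9,0,-0.079,0.0015,0.0076,1],[0,9.8,0,-0.086,0.0015,0.0088,1]])

```text
t: 14.0
tool_pos: [0.6098, 0.093, 0.1677]
eef_rot: [[-0.311, 0.005, -0.95], [0.95, 0.003, -0.311], [0.002, -1.0, -0.006]]
ft_force: [1.1, 5.8, 3.2]
width: 0.0004
```

```bash
python3 d.py  "slid(18)" "slid(17)" "slid(16)" "slid(15.5)" "slid(15)"
```

```text
slid(18) [0.316, 0.1044, 0.0989, 0.0, 0.0007, 0.0012]
slid(17) [0.3151, 1.1044, 0.1017, -0.0087, 0.0006, 0.0013]
slid(16) [0.3142, 2.1044, 0.1044, -0.0173, 0.0006, 0.0015]
slid(15.5) [0.3137, 2.6044, 0.1058, -0.0217, 0.0006, 0.0017]
slid(15) [0.3133, 3.1044, 0.1072, -0.026, 0.0006, 0.0019]
t 14.0 F [1.1 5.8 3.2] w 0.0004 q [ 24.  25.  -7.  -0. -58.  -6.]
```

Emit:
drive_tool(deltas=[[0,0.5,0,-0.004,0,0.001,1],[0,1,0,-0.008,0,0.0012,1],[0,1.5,0,-0.012,0,0.0013,1],[0,1.9,0,-0.015,0,0.0014,1],[0,2.1,0,-0.017,0,0.0015,1]])

```text
t: 14.5
tool_pos: [0.6136, 0.0769, 0.1672]
eef_rot: [[-0.277, 0.005, -0.961], [0.961, 0.003, -0.277], [0.002, -1.0, -0.006]]
ft_force: [1.8, 6.0, 2.4]
width: 0.0004
```

Emit:
drive_tool(deltas=[[0,0.2,0,-0.002,0,0,1],[0,0.4,0,-0.004,0,0,1],[0,0.4,0,-0.004,0,0,1]])

```text
t: 14.8
tool_pos: [0.614, 0.0759, 0.1673]
eef_rot: [[-0.27, 0.005, -0.963], [0.963, 0.008, -0.27], [0.006, -1.0, -0.006]]
ft_force: [-1.9, 15.4, 4.6]
width: 0.0008
```

Emit:
drive_tool(deltas=[[0,0,0,0.003,0,0,1],[0,0,0,0.01,0,0,1],[0,0,0,0.02,0,0,1],[0,0,0,0.02,-0.03,0,1],[0,0,0,0.02,-0.07,0,1],[0,0,0,0.02,-0.1,0,1]])

```text
t: 15.4
tool_pos: [0.6074, 0.0911, 0.268]
eef_rot: [[-0.27, -0.0, -0.963], [0.963, -0.0, -0.27], [-0.0, -1.0, 0.0]]
ft_force: [0.5, -0.2, -0.3]
width: 0.0003
```

```bash
cat >> h.py <<'E'
PN=np.array([.6205,.0468])
def lp(q,off=.0165,z=.178,r=.065):
    a=np.radians(102.5+q);d=np.array([np.cos(a),np.sin(a)]);n=np.array([-d[1],d[0]])
    return downpose(102.5+q,[*(PN+r*d+off*n),z])
E
python3 d.py "lp(85,.035,.25)" "lp(85,.035)"; python3 look.py side s3
python3 - <<'E'
from h import *
z=load("s3");P=cloud(z).reshape(-1,3)
q=P[(P[:,2]>.165)&(P[:,2]<.195)&(z['p'].reshape(-1,3).max(1)<70)&(P[:,1]>-.03)&(P[:,0]>.45)&(P[:,0]<.6)&(P[:,1]<.07)].astype(np.float32)
l=cv2.fitLine(q,cv2.DIST_HUBER,0,.01,.01).ravel();print(len(q),l,np.degrees(np.arctan2(l[1],l[0])))
cv2.imwrite("pics/s3.png",cv2.resize(z['p'][100:400,150:450,::-1],None,fx=2,fy=2))
E
```

```text
lp(85,.035,.25) [-0.0098, 8.1722, -0.0209, -0.0716, 0.018, 0.0686]
lp(85,.035) [-0.0098, 8.1722, -0.0209, -0.0716, 0.09, 0.0686]
t 15.4 F [ 0.5 -0.2 -0.3] w 0.0003 q [ 24.  20.   1.   0. -70.  -8.]
417 [ 0.9923762   0.12030162 -0.02677658  0.5614044   0.04020976  0.1805056 ] 6.912
```

View pics/s3.png

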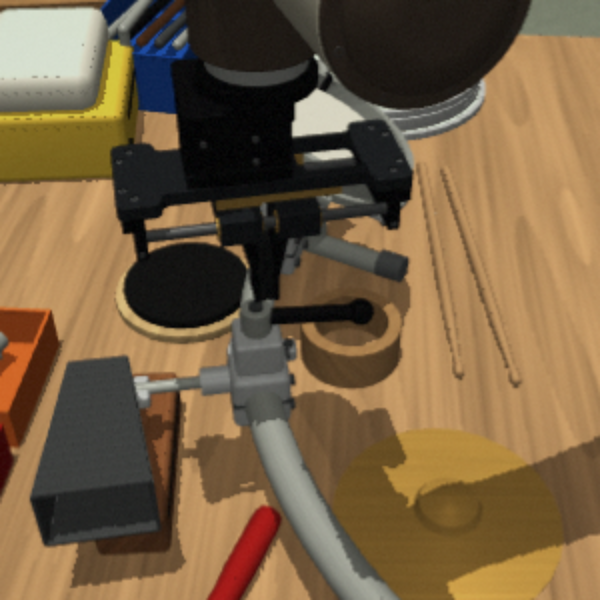

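The clamp now stands beside the collar. The lever is open at about 187°, as computed, and the wood block and screwdriver lie where they were.

Emit:
drive_tool(deltas=[[0,4,0,-0.035,0.005,0.034,1],[0,8.2,0,-0.072,0.015,0.068,1],[0,8.2,0,-0.072,0.018,0.068,1],[0,8.2,0,-0.072,0.03,0.068,1],[0,8.2,0,-0.072,0.06,0.068,1],[0,8.2,0,-0.072,0.085,0.068,1],[0,8.2,0,-0.072,0.09,0.068,1],[0,8.2,0,-0.072,0.09,0.068,1]])

```text
t: 16.25
tool_pos: [0.5614, 0.0042, 0.1749]
eef_rot: [[-0.131, -0.003, -0.991], [0.991, -0.0, -0.131], [0.0, -1.0, 0.003]]
ft_force: [0.7, -0.9, -0.1]
width: 0.0004
```

```bash
python3 d.py "lp(85,.035)" "lp(85,.017)" "lp(75)" "lp(65)" "lp(55)" "lp(45)" "lp(35)" "lp(25)"
```

```text
lp(85,.035) [-0.1733, 0.0409, 0.0016, -0.0005, -0.0031, 0.0008]
lp(85,.017) [-0.1733, 0.0409, 0.0016, 0.0175, -0.0031, 0.0008]
lp(75) [-0.173, 10.0409, -0.0135, 0.0295, -0.0031, 0.0027]
lp(65) [-0.1719, 20.0409, -0.0286, 0.0412, -0.0031, 0.0025]
lp(55) [-0.1698, 30.0409, -0.0438, 0.0527, -0.0031, 0.0003]
lp(45) [-0.1668, 40.0409, -0.0589, 0.0636, -0.0032, -0.0038]
lp(35) [-0.1629, 50.0409, -0.0741, 0.0737, -0.0032, -0.0098]
lp(25) [-0.1581, 60.0409, -0.0893, 0.0825, -0.0032, -0.0174]
t 16.25 F [ 0.7 -0.9 -0.1] w 0.0004 q [ 17.  20. -14.  -0. -56.  -9.]
```

Emit:
drive_tool(deltas=[[0,0,0,0.01,-0.003,0.0008,1],[0,0,0,0.0175,-0.003,0.0008,1],[0,6,0,0.0248,-0.003,0.002,1],[0,12,0,0.0318,-0.003,0.0026,1],[0,18,0,0.0389,-0.003,0.0025,1],[0,24,0,0.0459,-0.003,0.0018,1],[0,30,0,0.0527,-0.003,0.0003,1],[0,36,0,0.0593,-0.003,-0.002,1]])

```text
t: 17.05
tool_pos: [0.5562, 0.0636, 0.1808]
eef_rot: [[0.481, 0.002, -0.877], [0.877, 0.001, 0.481], [0.002, -1.0, -0.001]]
ft_force: [-0.0, -2.3, 0.2]
width: 0.0002
```

```bash
python3 d.py "lp(49)" "lp(42)" "lp(35)" "lp(28)" "lp(21)" "lp(14)" "lp(7)" "lp(0)" "lp(-2)"
```

```text
lp(49) [0.0828, -0.2286, 0.1068, -0.0006, 0.0028, 0.0005]
lp(42) [0.0762, 6.7714, 0.1117, 0.0075, 0.0028, 0.002]
lp(35) [0.0693, 13.7714, 0.1163, 0.0156, 0.0028, 0.0026]
lp(28) [0.0623, 20.7714, 0.1207, 0.0238, 0.0028, 0.0021]
lp(21) [0.0551, 27.7714, 0.1248, 0.0319, 0.0028, 0.0007]
lp(14) [0.0476, 34.7714, 0.1287, 0.0397, 0.0028, -0.0017]
lp(7) [0.0399, 41.7714, 0.1323, 0.0472, 0.0029, -0.005]
lp(0) [0.032, 48.7714, 0.1355, 0.0542, 0.0029, -0.0092]
lp(-2) [0.0297, 50.7714, 0.1364, 0.0561, 0.0029, -0.0106]
t 17.05 F [-0.  -2.3  0.2] w 0.0002 q [ 23.  19. -14.  -0. -56. -52.]
```

Emit:
drive_tool(deltas=[[0,6.8,0,0.0075,0.001,0.002,1],[0,13.8,0,0.0156,0.001,0.0026,1],[0,20.8,0,0.0238,0.001,0.0021,1],[0,27.8,0,0.0319,0.001,0.0007,1],[0,34.8,0,0.0397,0.001,-0.0017,1],[0,41.8,0,0.0472,0.001,-0.005,1],[0,46.8,0,0.0523,0.001,-0.008,1],[0,48.8,0,0.0542,0.001,-0.0092,1]])

```text
t: 17.85
tool_pos: [0.5886, 0.1065, 0.1794]
eef_rot: [[0.976, -0.003, -0.218], [0.218, -0.0, 0.976], [-0.003, -1.0, 0.0]]
ft_force: [-6.7, -0.9, 4.9]
width: 0.0006
```

```bash
python3 d.py "lp(0)" "lp(-3)"
```

```text
lp(0) [-0.02, 0.0808, -0.1563, 0.0017, 0.0013, -0.0002]
lp(-3) [-0.0159, 3.0808, -0.1568, 0.0051, 0.0013, 0.0006]
t 17.85 F [-6.7 -0.9  4.9] w 0.0006 q [  26.   23.   -9.   -0.  -59. -103.]
```

Emit:
drive_tool(deltas=[[0,0,0,0.001,0,0,1],[0,0,0,0.002,0,0,1],[0,0,0,0.002,0,0,1]])

```text
t: 18.15
tool_pos: [0.5887, 0.1065, 0.1794]
eef_rot: [[0.976, -0.006, -0.22], [0.22, -0.001, 0.976], [-0.006, -1.0, 0.001]]
ft_force: [-8.6, -1.3, 4.6]
width: 0.0004
```

Emit:
drive_tool(deltas=[[0,0,0,-0.01,0,0,1],[0,0,0,-0.03,0,0,1],[0,0,0,-0.04,0,0,1],[0,0,0,-0.04,-0.04,0,1],[0,0,0,-0.06,-0.08,0,1],[0,0,0,-0.1,-0.12,0,1],[0,0,0,-0.13,-0.12,0.03,1],[0,0,0,-0.13,-0.12,0.03,1]])

```text
t: 18.95
tool_pos: [0.4556, 0.1083, 0.3014]
eef_rot: [[0.975, 0.005, -0.222], [0.222, 0.005, 0.975], [0.006, -1.0, 0.004]]
ft_force: [-0.1, 0.1, -0.6]
width: 0.0004
```

```bash
python3 look.py side s4; python3 look.py scene c4
python3 - <<'E'
from h import *
for nm in("s4","c4"):
    z=load(nm);P=cloud(z).reshape(-1,3)
    q=P[(P[:,2]>.165)&(P[:,2]<.195)&(z['p'].reshape(-1,3).max(1)<70)&(P[:,1]>.06)&(P[:,0]>.55)&(P[:,0]<.68)&(P[:,1]<.17)].astype(np.float32)
    l=cv2.fitLine(q,cv2.DIST_HUBER,0,.01,.01).ravel();print(nm,len(q),l,np.degrees(np.arctan2(l[1],l[0])))
    v=P[:,:2]-CC;r=np.hypot(*v.T);th=np.degrees(np.arctan2(v[:,1],v[:,0]))
    for lo,hi in((.119,.1255),(.1265,.130),(.155,.163)):
        m=(abs(r-.5)<(.015 if lo<.126 else .024))&(P[:,2]>lo)&(P[:,2]<hi)&(th>4)&(th<20)
        print(lo,np.histogram(th[m],np.arange(5,18,.5))[0])
a=cv2.resize(load("s4")['p'][100:350,200:450],(400,400));b=cv2.resize(load("c4")['p'][150:400,200:450],(400,400))
cv2.imwrite("pics/m4.png",np.hstack([a,b])[...,::-1])
E
```

```text
s4 411 [-0.22570488  0.9741668  -0.007505    0.6084372   0.10367091  0.18296127] 103.0447
0.119 [ 0  0  0  0  0  0  0  0  0  0  0  0  0  0  0  0  0  0  0  1 23  2  0  0
  0]
0.1265 [ 0  0  0  0  0  0  0  0  0  2  3  4  3  6  3  2  6  5 13 38 18  0  0  0
  0]
0.155 [ 0  0  0  0  0  0  0  0  0  0  4 14 16 11 22 17 27 29 49 18  0  0  0  0
  0]
c4 278 [-0.20806277  0.9778502   0.02277965  0.6118341   0.10518854  0.17921416] 102.01201
0.119 [ 0  0  0  1 12 14 15 12  3  2  0  0  0  0  0  0  0  0  0  0 20 11  0  0
  0]
0.1265 [ 0  0  0  0  0  0  0  0  0  0  2  3  1  1  4  1  4  4  3 15 10  0  0  0
  0]
0.155 [ 0  0  0  0  0  0  0  0  0  0  1 16 13 12 11 12 12 19 26 24  0  0  0  0
  0]
```

View pics/m4.png

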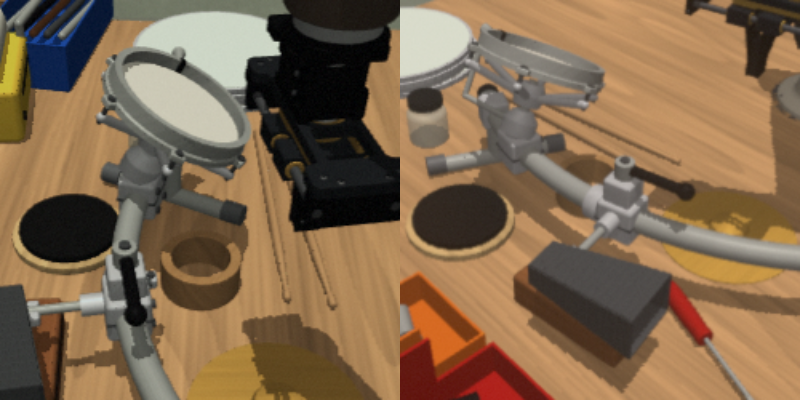

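Run:
```python
from h import *
from rig import monitor,manip
a=load("s4");g=np.indices((480,640));N,_,_=frame()
q=[proj(a,S+.083*er(p)+.012*N)[0].round(1).tolist() for p in(-8,-4,0,4,8)];print(q)
dk=(a['p'].max(-1)<50)&(abs(g[1]-q[2][0])<12)&(abs(g[0]-q[2][1])<10)
print(dk.sum(),g[1][dk].mean(),g[0][dk].mean())
s=monitor.observe();print(s['t'],s['ft_force'])
b=load("side0")['p'].astype(int)
manip.hand_in()
```

```text
[[318.6, 142.8], [316.1, 141.4], [313.6, 140.1], [311.1, 139.0], [308.7, 137.9]]
33 312.6666666666667 141.15151515151516
19.05 [ 0.435503   -0.7446456   0.15202252]
the job is handed in; nothing more can be done
```

The drum is on its mark, the cowbell clamp is locked against the memory lock, and the job is handed in. The robot's clock stood at about 19 s, and the hand-in gave no verdict.

- **Drum:** I pinched it by the hoop and turned it about 35.6° anticlockwise. The last look put the engraved line within about 1° of the pointer (4° allowed).
- **Lever and clamp:** I swung the lever open to about 85°, just short of its stop. I then pushed the clamp along the bar until it met the collar, where the push force rose to about 15 N, and swung the lever back against its stop.
- **Final camera check:** The lever points at 102–103°, against 102.5° for locked. The clamp's middle is about 27 mm from the collar face, good to about 2 mm (33 mm allowed).
- **Other things:** They look unmoved in the pictures, but I did not measure them. The gripper was raised well clear, with no contact force.
- **Disagreement:** An early wrist view gave the lever's length as 87 mm instead of 97 mm, and the pivot 3–4 mm off the fitted bar circle. Later views agreed with the positions I used.

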